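# Snug a forged sleeve in its cam clamp

## Task

Two cam clamps stand on the bench. At the one that holds the grey flanged sleeve (not the one with the plain rusty billet), turn the lever by its red knob clockwise, seen from above, until the cam has taken up the gap and presses the sleeve back so that its yellow spring pad has given by about 4 mm; do not overrun, for the pad must never be driven back close to the end of its 12 mm travel. Let go of the knob, and leave the sleeve upright and the other clamp's lever as it was.

Things in the scene. Friction and masses are not known exactly. Their poses are not given: they have to be found in the camera images.
- clamp_lever: Cam lever of the sleeve's clamp. Origin on its vertical pivot at table height; x runs along the dark bar (30-40 mm high) to the knob, z up. Under it a brass cam disc, radius 30 mm, centre 14 mm from the pivot at x -13.5, y -3.6 mm. Clockwise brings it to the flange: touch at 64 mm between centres; 30-100 degrees of turn in all. Stiff: 5 N at the knob, 10 N pressing; stays where left.
- clamp_knob (a point): Centre of the red knob on that lever: an upright cylinder 22 mm in diameter and 45 mm high, from 40 to 85 mm above the table; this point is 62 mm above the table and 120 mm from the pivot. Free all round, to be gripped from above.
- sleeve_center (a point): Centre, half-way up, of the loose grey forged sleeve, 0.5-0.9 kg, 58 mm high: flange 68 mm wide, 18 mm high at the bottom, bored neck 50 mm wide above; z is its upright axis. It stands on the 12 mm green base plate between two low rails and can slide only along the line from cam pivot to spring pad; it starts within 1 mm of the pad.
- spring_pad (a joint): How far the yellow pad behind the sleeve has been pressed back, in m: 0 free, 0.012 at its hard end. A spring of 1.5 N/mm pushes it towards the cam. Its steel stem shows 16 mm between pad and green block when free.
- spare_knob (a point): Centre of the identical red knob on the other clamp, which holds a plain rusty round billet (68 mm in diameter, 58 mm high) and is to be left alone.

How it is judged:
At the end, for the whole second after the job is handed in: The cam of the sleeve's clamp bears on the sleeve and is at rest, the spring pad is pressed back between 1 and 8 mm, the sleeve stands upright (within 6 degrees), and the other clamp's knob is within 12 mm of where it was (value of joint spring_pad between 0.001 and 0.008 m and contact force between clamp_lever and sleeve above 0.5 N and angle between sleeve_center's own z axis and vertical below 0.1 rad and distance of spare_knob from where it was at the start of the episode below 0.012 m and angular speed of clamp_lever below 0.05 rad/s); the robot touches nothing.
It fails at once if the cam was overrun: the spring pad was pressed back more than 9.5 mm (value of joint spring_pad above 0.0095 m).
It fails at once if the other clamp's lever was turned: its knob moved more than 20 mm (distance of spare_knob from where it was at the start of the episode above 0.02 m).
It also fails if it takes over 42 s, if anything falls off the work surface, if the arm or the gripper's body presses on something with over 40 N, if the wrist force passes 120 N, or if a joint passes its speed limit or range.

## Robot

A 6-joint arm with a two-finger parallel gripper is mounted at the origin on the work surface. World frame = base frame: x ahead of the robot, y to its left, z up, the work surface at z = 0. Lengths are in m, angles in rad, forces in N, time in s.
With the tool pointing down it reaches from about 0.35 to 0.975 m from the base axis. Payload 4.9 kg.
Tool frame: the origin (TCP) lies at the very end of the fingers, on their centre line; the grasp point (between the pads) lies 19 mm behind it; z points along the fingers, y is the line along which they close (so a half turn about z gives the same grasp; the last joint's range is limited). The gripper opens to 85 mm and grips with 20 to 120 N. Pads are 22 mm wide; open, the fingers measure 114 mm over their backs; the gripper's body (76 mm by 85 mm) begins 54 mm behind the grasp point. The pads swing forward as they close: fully open they stand 13 mm farther back than shut.
Start: joints at [-1.404, 0.053, 1.613, -0, 1.476, -0.119], TCP at [0.176, -0.6, 0.231] pointing down, gripper open.
Joint ranges: [-3.01, 3.01], [-1.01, 2.22], [0.06, 2.58], [-1.02, 4.17], [0.09, 2.62], [-3.14, 3.14]. Speed limits (rad/s): [2.57, 2.57, 3.14, 3.14, 3.14, 3.14].

## Interface

Orientations are given as a unit quaternion [w, x, y, z].
In Python, from plant import manip gives the robot as it stands.
- The arm moves only by the tool move_arm, never from a script. Its argument "plan" is a list that holds one entry, the list of rows, each a list of 7 numbers: the shift along the tool's x, y, z as a fraction of full scale, then the turn, a rotation vector about the tool's x, y, z as a fraction of full scale, then the closure, from 0 (fully open) to 1 (shut). In form: [[[dx, dy, dz, wx, wy, wz, fingers], ...]]. A call has exactly 10 rows; each row shifts and turns the commanded pose from where the row before left it, along the tool's axes as they then stand; what a row does not reach is not made up. Full scale, the value 1, is 0.12 m for a shift and 0.15 rad for a turn. A row lasts 1/8 s, in which the tool goes at most 62.5 mm and 10.7 degrees, less where a joint would pass 70% of its speed; a pose out of reach is approached as far as the arm can. A call with a number of a shift or a turn outside -1 to 1 is refused whole. A call with a gripper value outside its range is refused whole. The fingers move at their own pace and stop on an object; the grip force is fixed at half the most. Time passes only in rows, so rows that do not move let the fingers close, or fill a call up. It gives the time, the measured TCP pose, the force, the opening and the grip force at its end, in the units of the state.
- manip.state(): the state, without advancing time (a new reading comes with each control period).
- manip.grab_frame(name): name is "scene" or "side" or "wrist"; returns a dict with "pixels" (420x560x3 uint8, blue, green, red), "depth" (420x560 float32, m along the optical axis (not along the pixel's ray), 0 where there is no reading), "vfov" (degrees; the focal length in pixels is half the picture's height over the tangent of half this angle, whatever the lens; pixels are square), "cx", "cy" (the principal point, pixels), "view" (4x4, takes a point from world to camera coordinates). Camera axes: x right, y down, z forward; pixel columns grow to the right and rows downward; lengths in m; the calibration is good to about 2 mm. A picture is of the moment at which its call begins.
- manip.job_done(): hands the job in; it is judged then, once.
The state is a dict: "time": time; "joint_pos": joint angles; "joint_vel": joint speeds; "joint_efforts": joint torques, N m; "tool_pos": TCP position; "tool_rot": TCP orientation; "contact_force": force on the tool from outside, world axes, zero at the start; "ft_torque": the same for the moment, N m; "gripper_width": opening from 0.0 (shut) to 1.0 (fully open); "grasp_force": force on a finger pad.
Only numpy, scipy, OpenCV 4.12 (cv2) and the standard library are available. Lean on these libraries where they do the work, as an engineer would, in place of code of your own. Each camera call takes 0.05 s, during which the arm holds its last target. There are 200 camera calls.

## Working session

There is one attempt and no reset: what is moved stays moved. The work goes in short steps, Python scripts to look and compute and a tool call to move; the robot and the scene stay as the last step left them, time stands still between calls to the robot, and variables do not carry over. Pictures are saved under pics/ and viewed, at most 10 in all, crops included, and the job is handed in when it is done.

Besides the shell and the picture viewer there is one more tool, called after ">>>" by a JSON object that holds its "op" and its "data". move_arm: Moves the arm, as the interface text tells. Its arguments: {"type":"object","properties":{"plan":{"type":"array"}},"required":["plan"]}

```bash
mkdir -p pics; cat > h.py <<'E'
import numpy as np, cv2
from plant import manip
def cam(n):
    f=manip.grab_frame(n); f['f']=f['pixels'].shape[0]/2/np.tan(np.radians(f['vfov'])/2); return f
def world(f,uv,d):
    uv=np.atleast_2d(uv); d=np.atleast_1d(d)
    p=np.c_[(uv[:,0]-f['cx'])/f['f']*d,(uv[:,1]-f['cy'])/f['f']*d,d,np.ones(len(d))]
    return (p@np.linalg.inv(f['view']).T)[:,:3]
def cloud(f):
    v,u=np.mgrid[0:420,0:560]; return world(f,np.c_[u.ravel(),v.ravel()],f['depth'].ravel()).reshape(420,560,3)
def ray(f,uv,z):
    a=world(f,uv,0)[0]; b=world(f,uv,1)[0]; return a+(b-a)*(z-a[2])/(b[2]-a[2])
def red(f):
    h=cv2.cvtColor(np.ascontiguousarray(f['pixels']),cv2.COLOR_BGR2HSV)
    return (((h[...,0]<6)|(h[...,0]>174))&(h[...,1]>170)&(h[...,2]>70)).astype(np.uint8)
def comps(m,f,P,mn=40):
    n,l,s,c=cv2.connectedComponentsWithStats(m)
    for i in range(1,n):
        if s[i,4]>mn:
            q=P[(l==i)&(f['depth']>0)]
            print(c[i].round(),s[i],np.median(q,0).round(4),q.min(0).round(3),q.max(0).round(3))
E
python3 - <<'E'
from h import *
ims=[]
for n in("scene","side"):
    f=cam(n); ims.append(f['pixels']); print(n,f['vfov'],np.linalg.inv(f['view'])[:3,3].round(3)); comps(red(f),f,cloud(f))
    cv2.imwrite(f'pics/{n}0.png',f['pixels'])
print(manip.state())
E
```

```text
scene 44.632202168586005 [ 1.032 -0.017  0.702]
[332. 214.] [326 201  14  26 289] [0.6309 0.0858 0.0774] [0.614 0.077 0.043] [0.635 0.096 0.087]
[115. 214.] [105 202  20  26 324] [ 0.5992 -0.2327  0.0755] [ 0.584 -0.245  0.042] [ 0.605 -0.226  0.087]
side 49.45111016746516 [ 0.415 -0.481  0.624]
[291. 174.] [287 164  11  23 216] [0.619  0.0802 0.0713] [0.612 0.075 0.038] [0.631 0.091 0.088]
[346. 337.] [338 324  18  29 363] [ 0.5872 -0.2402  0.0815] [ 0.58  -0.247  0.037] [ 0.599 -0.226  0.088]
{'time': 0.1, 'joint_pos': array([-1.40400798e+00,  5.33054417e-02,  1.61415839e+00, -2.00507885e-05,
        1.47597320e+00, -1.19003034e-01]), 'joint_vel': array([-0.00111687, -0.00336574, -0.0025824 , -0.00029876,  0.00137002,
       -0.00122944]), 'joint_efforts': array([ 1.07116281e-03, -3.94900239e+01, -3.71362889e+01,  1.77752094e-05,
        3.90202651e-03, -1.15192583e-05]), 'tool_pos': array([ 0.17609799, -0.59909762,  0.23017588]), 'tool_rot': array([-9.21687682e-04,  9.89807214e-01,  1.42410772e-01, -3.20080839e-05]), 'contact_force': array([ 1.00876759,  0.6134492 , -0.32231412]), 'ft_torque': array([-0.00997138,  0.02230861,  0.04140805]), 'grasp_force': 0.0, 'gripper_width': 0.9980305845989902}
```

View pics/scene0.png

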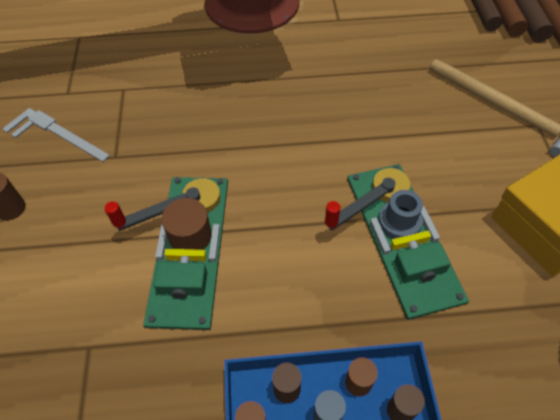

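View pics/side0.png

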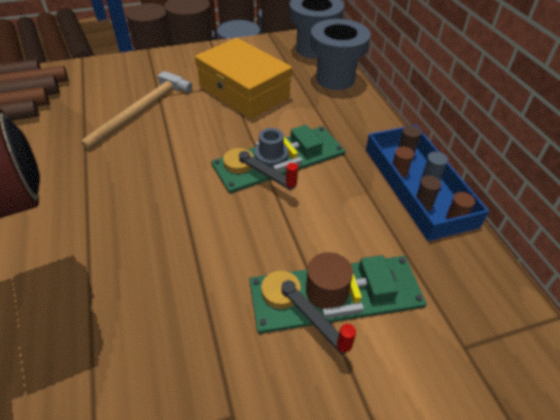

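The scene view has the sleeve clamp on the right: knob (332,214), pivot about (389,185), sleeve (403,207), pad (410,241). The billet clamp is on the left with its knob at (115,214). The side view agrees, with the sleeve clamp farther away and its knob at (291,174).

```bash
cat >> h.py <<'E'
def circ(p):
    A=np.c_[2*p[:,:2],np.ones(len(p))]; s=np.linalg.lstsq(A,(p[:,:2]**2).sum(1),rcond=None)[0]
    return s[:2],np.sqrt(s[2]+s[0]**2+s[1]**2)
E
python3 - <<'E'
from h import *
for n in("scene","side"):
    f=cam(n);P=cloud(f);z=P[...,2];h=cv2.cvtColor(np.ascontiguousarray(f['pixels']),cv2.COLOR_BGR2HSV);H,S,V=[h[...,i].astype(int) for i in range(3)]
    roi=(P[...,0]>.5)&(P[...,0]<.85)&(P[...,1]>.05)&(P[...,1]<.28)&(f['depth']>0)
    def show(name,m):
        m=m&roi
        if m.sum()<4: print(name,m.sum());return
        q=P[m]; r=cv2.minAreaRect(q[:,:2].astype(np.float32)*1000)
        print(n,name,m.sum(),'med',np.median(q,0).round(4),'rect',np.round(r[0],1),np.round(r[1],1),round(r[2],1))
    show('knobtop',(red(f)>0)&(z>.081))
    show('sleevetop',(z>.065)&(z<.076)&(S<130)&(red(f)==0)&(P[...,0]>.6)&(P[...,1]>.1))
    show('cam',(H>15)&(H<30)&(S>120)&(z>.02)&(z<.036))
    show('pad',(H>25)&(H<33)&(S>200)&(V>150)&(z>.015))
    show('plate',(H>55)&(H<90)&(S>100)&(z<.02)&(z>.004))
    show('block',(H>55)&(H<90)&(S>100)&(z>.03))
    show('bar',(S<110)&(V<110)&(z>.033)&(z<.05)&(P[...,0]<.66))
    m=(z>.01)&roi
    u=cv2.resize(f['pixels'][(150 if n=='scene' else 110):(330 if n=='scene' else 210),(310 if n=='scene' else 200):(480 if n=='scene' else 360)],None,fx=4 if n=='scene' else 5,fy=4 if n=='scene' else 5,interpolation=cv2.INTER_CUBIC)
    cv2.imwrite(f'pics/{n}1.png',u[:600])
E
```

```text
scene knobtop 129 med [0.6255 0.0866 0.0837] rect [625.1  86.9] [17.6 19.3] 83.6
scene sleevetop 419 med [0.6237 0.1985 0.0682] rect [621.7 198.2] [43.2 50.2] 0.8
scene cam 650 med [0.5481 0.2012 0.0279] rect [613.1 187. ] [129.1 165.9] 47.4
scene pad 207 med [0.6574 0.2043 0.0306] rect [655.  205.1] [16.1 59.1] 6.4
scene plate 3331 med [0.726  0.1945 0.0106] rect [637.6 200.7] [263.1  94.8] 10.1
scene block 1255 med [0.7007 0.2096 0.0403] rect [653.3 195.9] [144.2  71.6] 18.4
scene bar 1099 med [0.6008 0.1705 0.0388] rect [619.9 159. ] [ 89.3 136.5] 32.8
side knobtop 66 med [0.6208 0.0838 0.0852] rect [621.3  83.3] [15.2 18.8] 87.6
side sleevetop 222 med [0.6205 0.195  0.0702] rect [620.9 199.5] [50.9 41.6] 89.7
side cam 514 med [0.5452 0.1933 0.0301] rect [609.9 184.9] [128.6 165.2] 44.3
side pad 59 med [0.6551 0.1948 0.0323] rect [655.9 199.4] [ 8.4 44.8] 12.2
side plate 1295 med [0.6273 0.1738 0.0126] rect [633.5 198.3] [260.3  93.3] 9.4
side block 485 med [0.6945 0.2017 0.042 ] rect [699.9 209.6] [46.2 64.5] 10.1
side bar 674 med [0.594  0.1618 0.0405] rect [615.6 157.2] [ 83.7 131.5] 33.2
```

View pics/scene1.png

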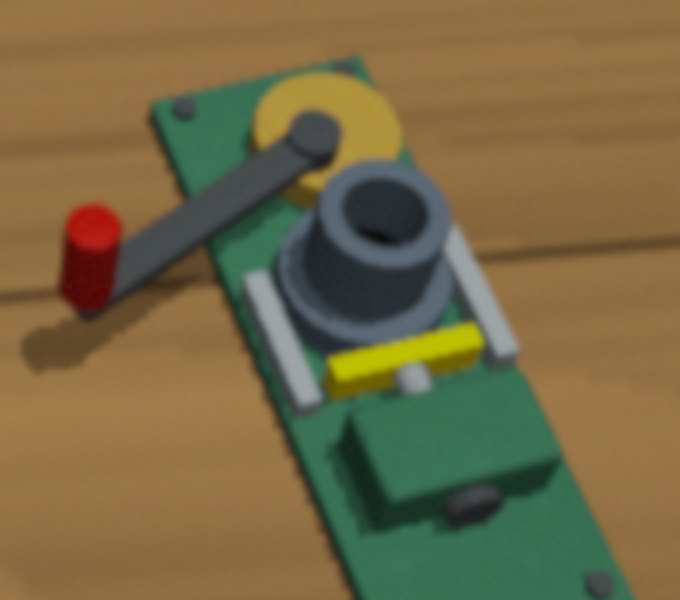

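>>> {"op": "move_arm", "data": {"plan": [[[0.37,-0.316,0,0,0,0,0],[0.37,-0.316,0,0,0,0,0],[0.37,-0.316,0,0,0,0,0],[0.37,-0.316,0,0,0,0,0],[0.37,-0.316,0,0,0,0,0],[0.37,-0.316,0,0,0,0,0],[0.37,-0.316,0,0,0,0,0],[0.37,-0.316,0,0,0,0,0],[0.37,-0.316,0,0,0,0,0],[0.37,-0.316,0,0,0,0,0]]]}}

```text
time: 1.45
tool_pos: [0.496, -0.1088, 0.2314]
tool_rot: [0.0, 0.99, 0.142, 0.0]
contact_force: [-0.4, -0.9, 1.6]
gripper_width: 0.999
grasp_force: 0.0
```

>>> {"op": "move_arm", "data": {"plan": [[[0.37,-0.316,0,0,0,0,0],[0.37,-0.316,0,0,0,0,0],[0.37,-0.316,0,0,0,0,0],[0.37,-0.316,0,0,0,0,0],[0,0,0,0,0,-1,0],[0,0,0,0,0,-1,0],[0,0,0,0,0,-1,0],[0,0,0,0,0,-1,0],[0,0,0,0,0,-1,0],[0,0,0,0,0,-1,0]]]}}

```text
time: 2.7
tool_pos: [0.6227, 0.085, 0.2309]
tool_rot: [-0.0, 0.828, 0.561, -0.0]
contact_force: [-0.3, 0.1, -0.7]
gripper_width: 0.996
grasp_force: 0.0
```

>>> {"op": "move_arm", "data": {"plan": [[[0,0,0,0,0,-1,0],[0,0,0,0,0,-1,0],[0,0,0,0,0,-1,0],[0,0,0,0,0,-1,0],[0,0,0,0,0,-1,0],[0,0,0,0,0,-1,0],[0,0,0,0,0,-0.45,0],[0,0,0,0,0,0,0],[0,0,0,0,0,0,0],[0,0,0,0,0,0,0]]]}}

```text
time: 3.95
tool_pos: [0.6229, 0.0849, 0.2312]
tool_rot: [-0.0, 0.475, 0.88, -0.0]
contact_force: [-0.4, -0.8, 0.1]
gripper_width: 1.002
grasp_force: 0.0
```

```bash
cat >> h.py <<'E'
def pose():
    s=manip.state(); from scipy.spatial.transform import Rotation as R
    M=R.from_quat(np.roll(s['tool_rot'],-1)).as_matrix(); return s,s['tool_pos'],M,np.degrees(np.arctan2(M[1,0],M[0,0]))
E
python3 - <<'E'
from h import *
s,p,M,y=pose(); print(s['time'],p,y,s['joint_pos'])
f=cam('wrist');P=cloud(f);comps(red(f),f,P); cv2.imwrite('pics/w0.png',f['pixels'])
r=(red(f)>0)&(P[...,2]>.078); 
if r.sum()>5: print(cv2.minEnclosingCircle(P[r][:,:2].astype(np.float32)*1000),np.mean(P[r],0))
E
```

```text
3.95 [0.62289222 0.08494638 0.23123135] 123.3419882155477 [ 1.72291478e-02  6.13867285e-02  1.60398096e+00  8.63166612e-06
  1.47634395e+00 -5.64699144e-01]
[280. 190.] [271 177  20  24 328] [0.6214 0.089  0.0849] [0.612 0.078 0.062] [0.632 0.099 0.087]
[118. 385.] [111 373  16  20 191] [ 0.5887 -0.2325  0.0848] [ 0.581 -0.245  0.073] [0.601 0.049 0.301]
((587.9603271484375, -50.76805114746094), 194.6624755859375) [ 0.61008208 -0.02449919  0.08757111]
```

View pics/w0.png

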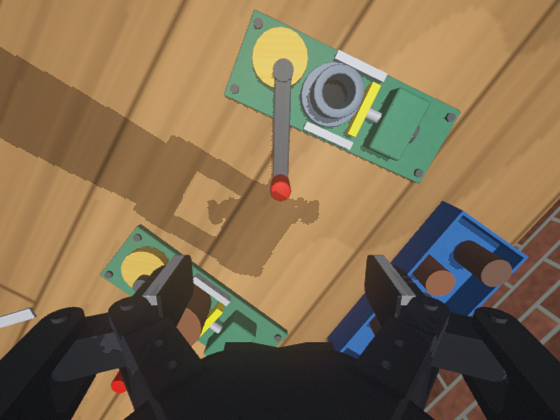

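The wrist view shows the whole sleeve clamp: knob (281,187), pivot boss (283,70), sleeve bore (338,91), pad (364,109), stem (374,116).

```bash
python3 - <<'E'
from h import *
f=cam('wrist');P=cloud(f);z=P[...,2];h=cv2.cvtColor(np.ascontiguousarray(f['pixels']),cv2.COLOR_BGR2HSV);H,S,V=[h[...,i].astype(int) for i in range(3)]
roi=np.zeros((420,560),bool);roi[5:205,220:470]=1
def c(name,m):
    q=P[m&roi]; o,r=cv2.minEnclosingCircle(q[:,:2].astype(np.float32)*1000); t=cv2.minAreaRect(q[:,:2].astype(np.float32)*1000)
    print(name,len(q),np.round(o,1),round(r,1),'z',np.median(q[:,2]).round(4),'rect',np.round(t[0],1),np.round(t[1],1),round(t[2],1))
c('knob',(red(f)>0)&(z>.08))
c('neck',(z>.066)&(z<.074)&(S<120))
c('boss',(z>.042)&(z<.06)&(S<100)&(P[...,0]<.6))
c('cam',(H>15)&(H<30)&(S>140)&(z>.02)&(z<.034)&(P[...,0]<.6)&(np.arange(560)<312))
c('pad',(H>25)&(H<33)&(S>200)&(V>150)&(z>.02)&(np.arange(560)>335))
print(z[70,283],z[91,325],z[109,364],z[60,265])
E
```

```text
knob 317 [621.8  88.5] 10.4 z 0.0849 rect [621.8  88.5] [19.8 20. ] 48.0
neck 1313 [616.7 199.7] 25.0 z 0.0699 rect [616.3 199.6] [48.9 48.5] 33.9
boss 412 [576.5 169.8] 37.7 z 0.0436 rect [584.6 176.9] [45.7 74. ] 38.3
cam 27 [553.  181.3] 23.1 z 0.0295 rect [554.2 176.1] [46.1 12.2] 12.2
pad 0 [0. 0.] 0.0 z nan rect [0. 0.] [0. 0.] 0.0
0.043073938415723934 0.03523207232507197 0.030843169557664363 0.028642129464905464
  return _methods._mean(a, axis=axis, dtype=dtype,
  ret = ret.dtype.type(ret / rcount)
```

>>> {"op": "move_arm", "data": {"plan": [[[0.02,0.005,0.4,0,0,0,0],[0,0,0.4,0,0,0,0],[0,0,0.4,0,0,0,0],[0,0,0.2,0,0,0,0],[0,0,0.1,0,0,0,0],[0,0,0,0,0,0,0],[0,0,0,0,0,0,1],[0,0,0,0,0,0,1],[0,0,0,0,0,0,1],[0,0,0,0,0,0,1]]]}}

```text
time: 5.3
tool_pos: [0.6226, 0.0874, 0.0522]
tool_rot: [0.001, 0.474, 0.88, 0.0]
contact_force: [-1.1, 0.2, 3.1]
gripper_width: 0.24
grasp_force: 58.5
```

>>> {"op": "move_arm", "data": {"plan": [[[0,0,0,0,0,0,1],[0,0,0,0,0,0,1],[0,0,0,0,0,0,1],[0,0,0,0,0,0,1],[0,0,0,0,0,0,1],[0,0,0,0,0,0,1],[0,0,0,0,0,0,1],[0,0,0,0,0,0,1],[0,0,0,0,0,0,1],[0,0,0,0,0,0,1]]]}}

```text
time: 6.55
tool_pos: [0.6227, 0.0874, 0.0522]
tool_rot: [0.0, 0.474, 0.88, 0.0]
contact_force: [-2.1, -0.2, 4.9]
gripper_width: 0.242
grasp_force: 58.6
```

```bash
cat >> h.py <<'E'
def sleeve(f,c0=(.617,.2)):
    P=cloud(f);h=cv2.cvtColor(np.ascontiguousarray(f['pixels']),cv2.COLOR_BGR2HSV)
    m=(P[...,2]>.066)&(P[...,2]<.074)&(h[...,1]<130)&(np.hypot(P[...,0]-c0[0],P[...,1]-c0[1])<.045)
    return P[m].mean(0).round(4),m.sum()
E
python3 - <<'E'
from h import *
s,p,M,y=pose(); print(s['time'],p,y,s['contact_force'],s['gripper_width'],s['grasp_force'])
for n in('scene','side','wrist'):
    f=cam(n); print(n,sleeve(f))
    if n=='wrist': cv2.imwrite('pics/w1.png',f['pixels'])
    if n=='scene': print('pivot',ray(f,(388.75,184.5),.044)); cv2.imwrite('pics/s2.png',f['pixels'])
E
```

```text
6.55 [0.62265368 0.0873607  0.05222774] 123.36920293392878 [-2.08832536 -0.24519163  4.91764429] 0.2422564000541844 58.5671603679657
scene (array([0.6189, 0.1984, 0.0684]), np.int64(437))
pivot [0.56470172 0.18803341 0.044     ]
side (array([0.6081, 0.2012, 0.0699]), np.int64(158))
wrist (array([0.6177, 0.1976, 0.0697]), np.int64(7395))
```

View pics/w1.png

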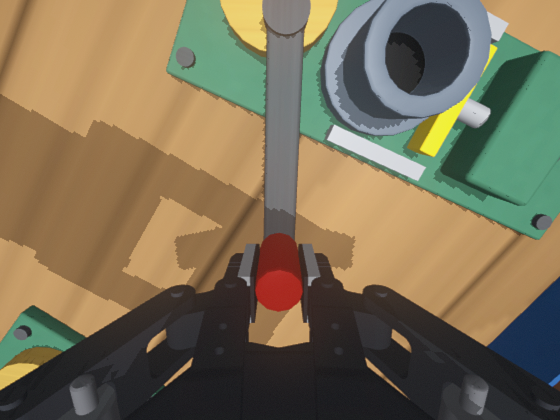

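The knob (280,270) sits between the pads. The bar runs straight up to the boss at (287,8), and the sleeve is at (430,50). I'll start turning along the arc.

>>> {"op": "move_arm", "data": {"plan": [[[0.003,-0.052,0,0,0,0.35,1],[0.003,-0.052,0,0,0,0.35,1],[0.003,-0.052,0,0,0,0.35,1],[0.003,-0.052,0,0,0,0.35,1],[0.003,-0.052,0,0,0,0.35,1],[0.003,-0.052,0,0,0,0.35,1],[0.003,-0.052,0,0,0,0.35,1],[0.003,-0.052,0,0,0,0.35,1],[0,0,0,0,0,0,1],[0,0,0,0,0,0,1]]]}}

```text
time: 7.95
tool_pos: [0.576, 0.0705, 0.0522]
tool_rot: [0.001, 0.647, 0.763, 0.0]
contact_force: [-0.8, -1.0, 7.2]
gripper_width: 0.242
grasp_force: 59.4
```

```bash
cat > chk.py <<'E'
from h import *
import sys
s,p,M,y=pose(); F=s['contact_force']; print(s['time'],p,y,'F',F,'tool',(M.T@F).round(1),s['gripper_width'])
for n in('scene','wrist'):
    f=cam(n); print(n,sleeve(f))
    cv2.imwrite(f'pics/{n}_{sys.argv[1]}.png',f['pixels'])
    P=cloud(f);h=cv2.cvtColor(np.ascontiguousarray(f['pixels']),cv2.COLOR_BGR2HSV);H,S,V=[h[...,i] for i in range(3)]
    m=(H>25)&(H<33)&(S>230)&(P[...,2]>.026)&(P[...,2]<.045)&(P[...,0]>.63)&(P[...,0]<.69)&(P[...,1]>.15)
    print('pad',m.sum(),P[m].mean(0).round(4),P[m][:,0].min().round(4))
E
python3 chk.py a
python3 - <<'E'
from h import *
# pivot from two knob poses
a=np.array([.62265,.08736]);s,p,M,y=pose();b=p[:2];d=b-a;L=np.linalg.norm(d);n=np.array([d[1],-d[0]])/L
for r in(.12,): print('arc',np.degrees(2*np.arcsin(L/2/r)),(a+b)/2+n*np.sqrt(r*r-L*L/4),(a+b)/2-n*np.sqrt(r*r-L*L/4))
E
```

```text
7.95 [0.57603354 0.0704777  0.05219289] 99.38028459695664 F [-0.75429817 -0.98759874  7.19084931] tool [-0.9 -0.9 -7.2] 0.24173155752198028
scene (array([0.6194, 0.1981, 0.0683]), np.int64(433))
pad 225 [0.658  0.2047 0.0302] 0.6493
wrist (array([0.6181, 0.1837, 0.0697]), np.int64(3765))
arc 23.84953099121847 [0.55934523 0.18930364] [ 0.63932972 -0.03147513]chk.py:9: RuntimeWarning: Mean of empty slice.
  print('pad',m.sum(),P[m].mean(0).round(4),P[m][:,0].min().round(4))
  ret = um.true_divide(
Traceback (most recent call last):
  File "chk.py", line 9, in <module>
    print('pad',m.sum(),P[m].mean(0).round(4),P[m][:,0].min().round(4))
                                              ~~~~~~~~~~~~~^^
ValueError: zero-size array to reduction operation minimum which has no identity
```

```bash
sed -i "s/    print('pad',m.sum.*/    if m.sum()>5: print('pad',m.sum(),P[m].mean(0).round(4))/" chk.py; python3 - <<'E'
import cv2
a=cv2.imread('pics/scene_a.png')[150:280,330:480]
cv2.imwrite('pics/c_a.png',cv2.resize(a,None,fx=4.5,fy=4.5,interpolation=cv2.INTER_CUBIC))
E
```

```text
(no output)
```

View pics/c_a.png

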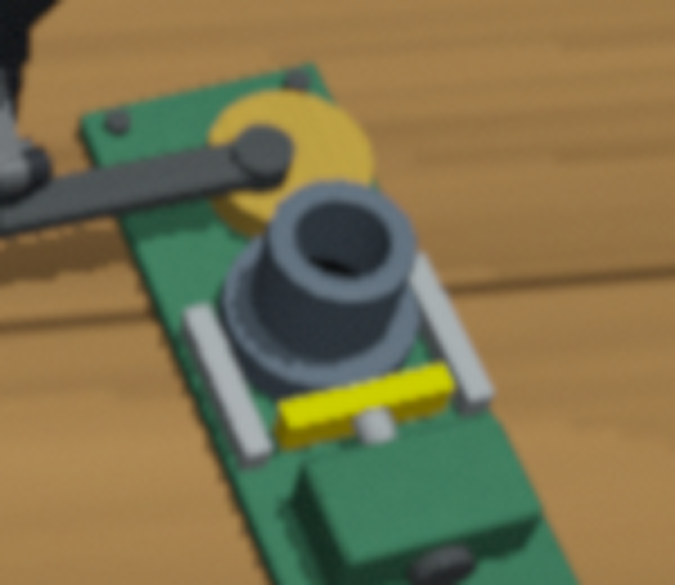

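The lever has turned about 24°. The cam is close to the flange near (250,225), the pad at (365,405) still looks free, and the sleeve hasn't moved. From here I'll take small steps.

>>> {"op": "move_arm", "data": {"plan": [[[0.003,-0.035,0,0,0,0.233,1],[0.003,-0.035,0,0,0,0.233,1],[0.003,-0.035,0,0,0,0.233,1],[0.003,-0.035,0,0,0,0.233,1],[0.003,-0.035,0,0,0,0.233,1],[0,0,0,0,0,0,1],[0,0,0,0,0,0,1],[0,0,0,0,0,0,1],[0,0,0,0,0,0,1],[0,0,0,0,0,0,1]]]}}

```text
time: 9.3
tool_pos: [0.5552, 0.0693, 0.0522]
tool_rot: [0.002, 0.712, 0.703, 0.0]
contact_force: [3.2, -4.9, 5.8]
gripper_width: 0.239
grasp_force: 59.3
```

```bash
python3 chk.py b
```

```text
9.3 [0.55520905 0.06933511 0.05221355] 89.26229372189503 F [ 3.17237761 -4.89132344  5.81986012] tool [-4.9  3.2 -5.8] 0.2393835491730045
scene (array([0.6219, 0.1962, 0.0683]), np.int64(439))
pad 231 [0.6594 0.2045 0.0301]
wrist (array([0.6171, 0.1783, 0.0696]), np.int64(2311))
```

>>> {"op": "move_arm", "data": {"plan": [[[0.002,-0.035,0,0,0,0.233,1],[0.002,-0.035,0,0,0,0.233,1],[0.002,-0.035,0,0,0,0.233,1],[0.002,-0.035,0,0,0,0.233,1],[0,0,0,0,0,0,1],[0,0,0,0,0,0,1],[0,0,0,0,0,0,1],[0,0,0,0,0,0,1],[0,0,0,0,0,0,1],[0,0,0,0,0,0,1]]]}}

```text
time: 10.65
tool_pos: [0.5388, 0.071, 0.0522]
tool_rot: [0.002, 0.759, 0.651, 0.0]
contact_force: [3.9, -6.7, 4.9]
gripper_width: 0.241
grasp_force: 59.3
```

```bash
python3 chk.py c;  python3 - <<'E'
import cv2,numpy as np
a=[cv2.imread(f'pics/{n}.png')[195:285,360:450] for n in('scene_a','scene_c')]
cv2.imwrite('pics/cmp.png',cv2.resize(np.hstack(a),None,fx=4.4,fy=4.4,interpolation=cv2.INTER_CUBIC))
E
```

```text
10.65 [0.53877506 0.07097861 0.05221953] 81.27092164080038 F [ 3.90325049 -6.65981218  4.94077448] tool [-6.   4.9 -4.9] 0.24112695253223243
scene (array([0.6235, 0.1963, 0.0684]), np.int64(444))
pad 232 [0.6611 0.2051 0.0301]
wrist (array([0.6161, 0.1743, 0.0679]), np.int64(177))
```

View pics/cmp.png

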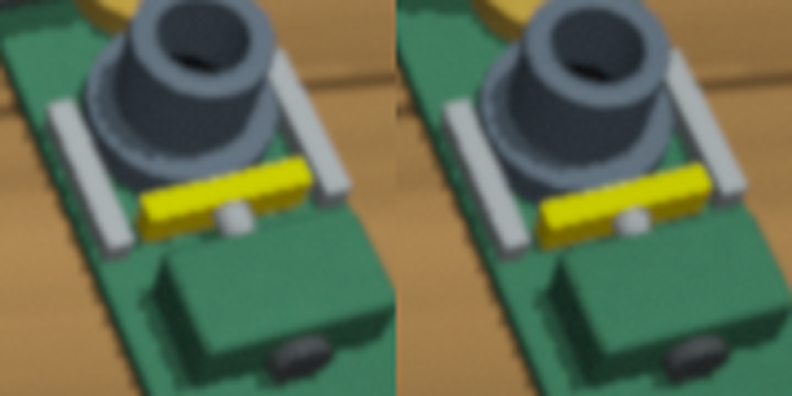

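Comparing before (left) and now (right), the pad has moved back from (225,195) to (625,205) and the stem shows shorter, about 3 mm in. One small step more, then I'll let go.

>>> {"op": "move_arm", "data": {"plan": [[[0.002,-0.03,0,0,0,0.2,1],[0.002,-0.03,0,0,0,0.2,1],[0,0,0,0,0,0,1],[0,0,0,0,0,0,1],[0,0,0,0,0,0,1],[0,0,0,0,0,0,0.6],[0,0,0,0,0,0,0.4],[0,0,0,0,0,0,0.2],[0,0,0,0,0,0,0],[0,0,0,0,0,0,0]]]}}

```text
time: 12.0
tool_pos: [0.5304, 0.0744, 0.0512]
tool_rot: [-0.0, 0.778, 0.628, -0.0]
contact_force: [-0.5, -0.2, -1.0]
gripper_width: 1.0
grasp_force: 0.0
```

>>> {"op": "move_arm", "data": {"plan": [[[0,0,0,0,0,0,0],[0,0,0,0,0,0,0],[0,0,-0.1,0,0,0,0],[0,0,-0.2,0,0,0,0],[0,0,-0.3,0,0,0,0],[0,0,-0.3,0,0,0,0],[0,0,-0.3,0,0,0,0],[0,0,-0.2,0,0,0,0],[0,0,0,0,0,0,0],[0,0,0,0,0,0,0]]]}}

```text
time: 13.25
tool_pos: [0.53, 0.0742, 0.2184]
tool_rot: [-0.0, 0.778, 0.628, -0.0]
contact_force: [-0.5, -0.1, -0.3]
gripper_width: 1.0
grasp_force: 0.0
```

```bash
python3 chk.py d; python3 - <<'E'
import cv2
a=cv2.imread('pics/scene_d.png')[130:270,290:460]
cv2.imwrite('pics/fin.png',cv2.resize(a,None,fx=4,fy=4,interpolation=cv2.INTER_CUBIC))
E
```

```text
13.25 [0.53003663 0.07424048 0.21844955] 77.8493407142039 F [-0.53515734 -0.0574437  -0.30922262] tool [-0.2 -0.5  0.3] 1.000185337282464
scene (array([0.6242, 0.1967, 0.0683]), np.int64(443))
pad 235 [0.6621 0.2047 0.0301]
wrist (array([0.6213, 0.1986, 0.0698]), np.int64(1662))
```

View pics/fin.png

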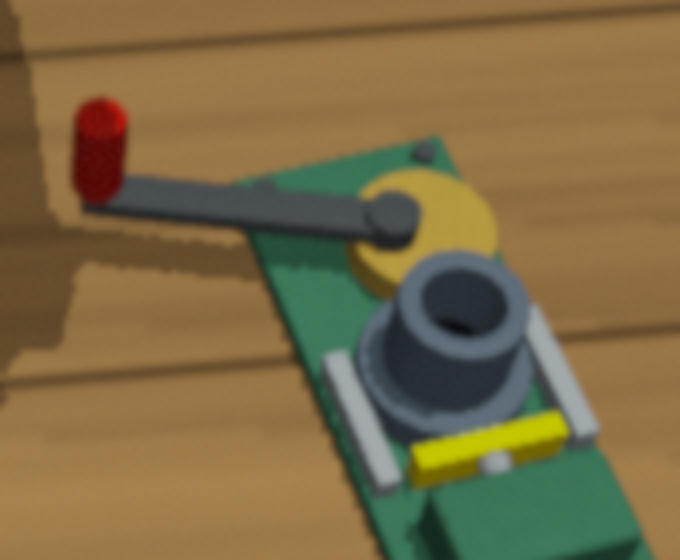

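The knob (100,150) is free and the gripper is clear. The sleeve (460,340) stands upright against the cam, and the pad (490,450) is about 4 mm in.

```bash
python3 -c "
from plant import manip; print(manip.job_done())"
```

```text
the job is handed in; nothing more can be done
None
```

I turned the sleeve clamp's lever about 36° clockwise, pressing its pad back about 4 mm as measured in the scene camera. The knob is released, the sleeve looks upright, I never touched the other clamp, and the job is handed in at about 13 s (the hand-in gave no verdict).

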